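Close up the tumbler bay of the sideboard's glass tray

ROBOT

A 7-joint arm with a two-finger parallel gripper is mounted at the origin on the work surface. World frame = base frame: x ahead of the robot, y to its left, z up, the work surface at z = 0. Lengths are in m, angles in rad, forces in N, time in s.
With the tool pointing down it reaches from about 0.4 to 0.85 m from the base axis. Payload 10.4 kg.
Tool frame: the origin (TCP) lies midway between the tips of the shut fingers; the grasp point (between the pads) lies 19 mm behind it; z points along the fingers, y is the line along which they close (so a half turn about z gives the same grasp; the last joint's range is limited). The gripper opens to 87 mm and grips with 3 to 60 N. Pads are 19 mm wide; open, the fingers measure 117 mm over their backs; the gripper's body (75 mm by 190 mm) begins 51 mm behind the grasp point.
Start: joints at [1.202, 0.332, -0.065, 1.46, 0.022, 1.35, -0.088], TCP at [0.212, -0.588, 0.223] pointing down, gripper open.
Joint ranges: [-2.6, 2.6], [-0.5, 2.12], [-1.47, 1.34], [0.16, 2.42], [-1.27, 4.41], [0.06, 2.06], [-2.6, 2.6]. Speed limits (rad/s): [2.22, 2.22, 2.79, 2.79, 3.14, 3.14, 3.14].

INTERFACE

Orientations are given as a unit quaternion [x, y, z, w].
In Python, from bench import r gives the robot as it stands.
- The arm moves only by the tool move_arm, never from a script. Its argument "targets" is a list of rows, each a list of 3 entries, a list of its own where there are three numbers: the shift along the tool's x, y, z in cm, then the turn, a rotation vector about the tool's x, y, z in rad, then the opening in per cent of the stroke, from 0 (shut) to 100 (fully open). In form: [[[x, y, z], [wx, wy, wz], gripper], ...]. A call has 1 to 20 rows; each row shifts and turns the commanded pose from where the row before left it, along the tool's axes as they then stand; what a row does not reach is not made up. A row lasts 1/8 s, in which the tool goes at most 62.5 mm and 10.7 degrees, less where a joint would pass 70% of its speed; a pose out of reach is approached as far as the arm can. A call with a gripper value outside its range is refused whole. The fingers move at their own pace and stop on an object; "grip_force" is the grip in N (left out, the last holds). Time passes only in rows, so rows that do not move let the fingers close. It gives the time, the measured TCP pose, the force, the opening and the grip force at its end, in the units of the state.
- r.read_state(): the state, without advancing time (a new reading comes with each control period).
- r.camera(name): name is "scene" or "top"; returns a dict with "image" (420x560x3 uint8, blue, green, red), "vertical_fov" (degrees; the focal length in pixels is half the picture's height over the tangent of half this angle, whatever the lens; pixels are square), "cx", "cy" (the principal point, pixels), "k1" (the pictures are not rectified: a ray, as slopes to the right and down, at radius r is drawn at 1 + k1 r^2 times it, then the intrinsics apply), "cam_to_world" (4x4, takes a point from camera to world coordinates). Camera axes: x right, y down, z forward; pixel columns grow to the right and rows downward; lengths in m; the calibration is good to about 2 mm. A picture is of the moment at which its call begins. There is no depth.
- r.close_job(): hands the job in; it is judged then, once.
The state is a dict: "time": time; "joint_positions": joint angles; "joint_vel": joint speeds; "joint_torque": joint torques, N m; "ee_pos": TCP position; "eef_rot": TCP orientation; "ft_force": force on the tool from outside, world axes, zero at the start; "torque": the same for the moment, N m; "width": finger opening in m; "grip_force": force on a finger pad.
Only numpy, scipy, OpenCV 4.12 (cv2) and the standard library are available. Lean on these libraries where they do the work, as an engineer would, in place of code of your own. Each camera call takes 0.05 s, during which the arm holds its last target. There are 200 camera calls.

TASK

The oak glass tray from the sideboard has a divider that brakes itself on its two rails. With the fingertips press down the release bar in the middle of the divider and, keeping it down, push the divider along until it meets the pair of steel stop clips on the rails; then let go, so that the bar springs up and the divider is held there. Nothing is to be gripped or lifted, and the tumblers, the jigger and the rum bottle must stay where they stand.

Things in the scene. Friction and masses are not known exactly. Their poses are not given: they have to be found in the camera images.
- tray: Open oak tray, fixed, 270 mm (its x) by 480 mm (its y) and 62 mm high, floor 8 mm thick, walls 10 mm. Origin: centre of its underside, on the sideboard top; z up. An aluminium rail with engraved ticks lies on each of the two long walls (top of rails 68 mm above the sideboard top). The divider slides along the tray's y; its +y is towards the stop clips and the tumblers. The tray stands turned by up to 20 degrees either way.
- press_top (a point): Centre of the top face of the release bar (moves with it): a ribbed steel press bar in the middle of the divider, 96 mm along the tray's x; flat top 20 mm wide along the tray's y, with flanks sloping at 45 degrees. Up, its top is 94 mm above the sideboard top and 7 mm proud of the divider's bars. Sprung: about 3 N presses it 1 mm, 5 N 2 mm, 6.5 N fully down (5 mm); more than that only bears on its end stop.
- press_bar: The release bar itself, the part to be pressed; origin at the centre of its top face, axes along the tray's.
- key (a joint): How far the release bar is pressed: 0 up (brake on: the divider resists about 11 to 16 N), 0.005 m fully down. From about 0.002 the brake is fully off and the divider slides with 1 to 2 N, so a fingertip pressing on the bar carries it along; let go, the bar springs back to 0 and the brake grips.
- divider (a joint): How far the divider has slid along the tray's +y, m, 0 to 0.30. At 0 the release bar's centre is 150 mm on the -y side of the tray's middle.
- divider_face (a point): Middle of the divider's leading face (the one towards the stop clips), 25 mm in +y from the release bar's centre line, 78 mm above the sideboard top. The divider spans the tray, 262 mm long and 50 mm wide, its two aluminium bars 69 to 87 mm above the sideboard top, and an oak panel hangs below it.
- lead_bar: The divider's leading aluminium bar, 262 x 8 x 18 mm, on the side of the stop clips; origin at the centre of its underside.
- trail_bar: The divider's trailing aluminium bar, the same, on the other side.
- stop_face (a point): Mid-point between the two stop clips, in the plane of their faces towards the divider, 78 mm above the sideboard top. The clips are steel blocks 24 x 14 x 17 mm with an engraved line, one on each rail (123 mm to either side of this point), rigid; tops 86 mm above the sideboard top. The divider is home when divider_face reaches this plane.
- stop: The pair of stop clips; origin below stop_face at the sideboard top, axes along the tray's; y is the divider's travel.
- tumbler_a: Glass tumbler, 74 mm across, 88 mm high, loose in the bay beyond the stop clips, rim 96 mm above the sideboard top; origin at its underside. To be left alone.
- tumbler_b: The second, equal tumbler beside it. To be left alone.
- jigger: Stainless double-cone jigger, 40 mm across, 75 mm high, loose in the bay behind the divider, rim 83 mm above the sideboard top; origin at its underside. To be left alone.
- rum_bottle: Closed rum bottle, 76 mm across, 292 mm high, loose on the sideboard top to the right of the tray; origin at its underside. To be left alone.

How it is judged:
By the outcome, as a careful person would: the job done as asked, in the order asked, and still so for the second after the job is handed in, with the robot touching nothing.
It also fails if it takes over 38 s, if anything falls off the work surface, if the arm or the gripper's body presses on something with over 40 N, if the wrist force passes 120 N, or if a joint passes its speed limit or range.

## Working session

There is one attempt and no reset: what is moved stays moved. The work goes in short steps, Python scripts to look and compute and a tool call to move; the robot and the scene stay as the last step left them, time stands still between calls to the robot, and variables do not carry over. Pictures are saved under pics/ and viewed, at most 10 in all, crops included, and the job is handed in when it is done.

Besides the shell and the picture viewer there is one more tool, called by a JSON object that holds its "api" and its "payload". move_arm: Moves the arm, as the interface text tells. Its arguments: {"type":"object","properties":{"targets":{"type":"array"},"grip_force":{"type":"number"}},"required":["targets"]}

```bash
mkdir -p pics; cat > h.py <<'E'
import numpy as np, cv2
def K(c):
    h=c["image"].shape[0]; f=h/2/np.tan(np.radians(c["vertical_fov"])/2)
    return np.array([[f,0,c["cx"]],[0,f,c["cy"]],[0,0,1.]])
def ray(c,px):
    d=cv2.undistortPoints(np.array(px,float).reshape(-1,1,2),K(c),None) if 0 else None
    k=K(c); p=np.array(px,float).reshape(-1,2); n=(p-k[:2,2])/k[0,0]; u=n.copy()
    for _ in range(30): u=n/(1+c["k1"]*(u**2).sum(1,keepdims=True))
    T=np.array(c["cam_to_world"]); return T[:3,3],np.c_[u,np.ones(len(u))]@T[:3,:3].T
def plane(c,px,z):
    o,d=ray(c,px); return o+d*((z-o[2])/d[:,2])[:,None]
def proj(c,P):
    T=np.array(c["cam_to_world"]); q=(np.array(P,float).reshape(-1,3)-T[:3,3])@T[:3,:3]
    u=q[:,:2]/q[:,2:]; u=u*(1+c["k1"]*(u**2).sum(1,keepdims=True)); k=K(c); return u*k[0,0]+k[:2,2]
E
python3 - <<'E'
from bench import r
import cv2,pickle
for n in("scene","top"):
    c=r.camera(n); cv2.imwrite(f"pics/{n}0.png",c["image"]); pickle.dump(c,open(n+"0.pkl","wb")); print(n,{k:v for k,v in c.items() if k!="image"})
s=r.read_state();print(s)
E
```

```text
scene {'vertical_fov': 44.97360160293863, 'cx': 281.12591304683514, 'cy': 204.9090302567019, 'k1': -0.07940565852086606, 'cam_to_world': array([[-6.73995575e-01,  4.14261767e-01, -6.11651170e-01,
         1.20252355e+00],
       [ 7.38734829e-01,  3.78970138e-01, -5.57362078e-01,
         4.89970999e-01],
       [ 9.03729378e-04, -8.27507597e-01, -5.61453792e-01,
         6.90335326e-01],
       [ 0.00000000e+00,  0.00000000e+00,  0.00000000e+00,
         1.00000000e+00]])}
top {'vertical_fov': 57.494048984654285, 'cx': 280.0250325887225, 'cy': 216.61994519181124, 'k1': -0.06428065098805259, 'cam_to_world': array([[ 0.00668516, -0.9967153 ,  0.08070889,  0.47092294],
       [-0.99991788, -0.00578048,  0.01143774, -0.09765731],
       [-0.01093363, -0.08077872, -0.99667209,  0.90553015],
       [ 0.        ,  0.        ,  0.        ,  1.        ]])}
{'time': 0.1, 'joint_positions': array([ 1.20238134,  0.33279418, -0.06465322,  1.46086858,  0.02161423,
        1.34989438, -0.08850181]), 'joint_vel': array([ 3.44051825e-05, -5.12062370e-04, -2.22972486e-04, -3.17582934e-03,
       -8.21094872e-05,  1.39146343e-03, -6.42473828e-04]), 'joint_torque': array([ 2.38335619e-03, -6.24542928e+01,  2.52175267e-02, -3.90713882e+01,
       -6.13908959e-02,  3.65878455e-02,  6.55817485e-05]), 'ee_pos': array([ 0.21169934, -0.58768395,  0.22183707]), 'eef_rot': array([ 9.85090525e-01,  1.72035622e-01, -1.51794128e-04, -6.16162723e-04]), 'ft_force': array([-0.17100119,  0.23704394,  0.4321882 ]), 'torque': array([ 0.00278875, -0.06008022, -0.02874602]), 'grip_force': 0.0, 'width': 0.08724617072439259}
```

View pics/top0.png

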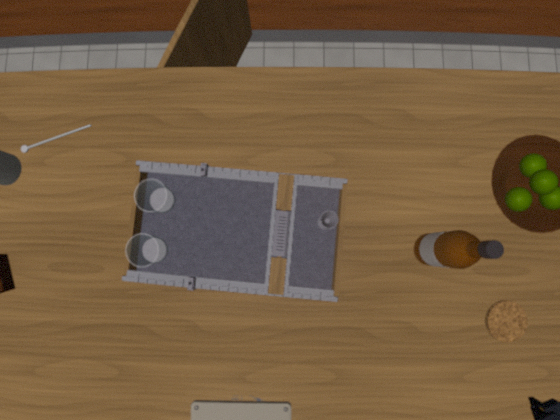

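View pics/scene0.png

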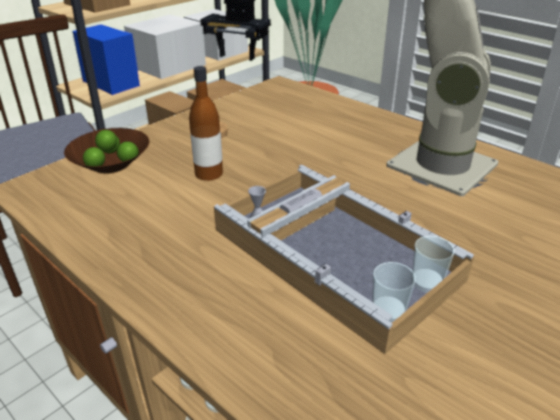

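The top view shows the tray with rail corners near (138,165), (345,182), (335,297) and (125,279). The press bar is near (281,233), the clips near (203,170) and (190,283), the tumblers on the left, the jigger at (328,220) and the bottle on the right. I'll enlarge the tray to get exact pixels.

```bash
python3 - <<'E'
import cv2
i=cv2.imread("pics/top0.png")[155:305,180:355]
cv2.imwrite("pics/c1.png",cv2.convertScaleAbs(cv2.resize(i,None,fx=4,fy=4,interpolation=cv2.INTER_CUBIC),alpha=1.3))
E
```

```text
(no output)
```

View pics/c1.png

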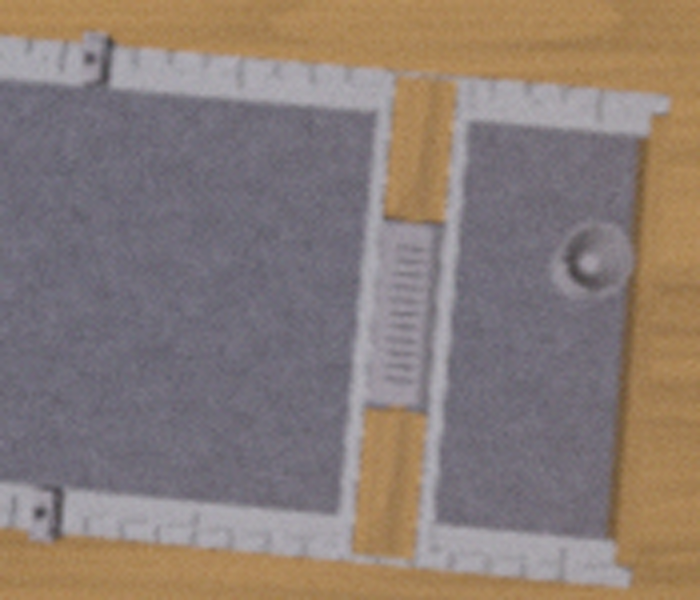

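The crop shows the clip dots at about (91,58) and (40,512). The press bar runs from (410,222) to (395,407), and the leading bar's outer edge from about (378,110) to (343,512). I'll turn these into positions, and find the bottle too.

```bash
python3 - <<'E'
import pickle,numpy as np,cv2
from h import *
c=pickle.load(open("top0.pkl","rb")); s=pickle.load(open("scene0.pkl","rb"))
f=lambda p:(np.array(p,float)+.5)/4-.5+[180,155]
bar=plane(c,f([[385,220],[433,222],[366,405],[418,408]]),.094)   # press bar extents incl flanks (top z)
rib=plane(c,f([[406,243],[402,384]]),.094)
clip=plane(c,f([[91,58],[40,512]]),.086)
cr=plane(c,f([[108,58],[58,512]]),.078)
lead=plane(c,f([[378,110],[341,510]]),.087)
print("press",bar.mean(0)," rib ctr",rib.mean(0)); print("clips",clip,clip.mean(0))
d=clip[1]-clip[0]; ux=-d/np.linalg.norm(d); print("clip dist",np.linalg.norm(d),"tray x deg",np.degrees(np.arctan2(-d[1]*-1*-1,-d[0])),ux)
e=lead[0]-lead[1]; print("lead dir deg",np.degrees(np.arctan2(e[1],e[0])))
rail=plane(c,[[138,162],[345,179.5]],.068); g=rail[0]-rail[1]; print("rail dir",np.degrees(np.arctan2(g[1],g[0]))-90, np.linalg.norm(g))
a=np.arctan2(ux[1],ux[0]); uy=np.array([-np.sin(a),np.cos(a)])
print("along: lead",lead[:,:2]@uy,"clip ctr",clip[:,:2]@uy,"clip right edge",cr[:,:2]@uy,"press",bar[:,:2].mean(0)@uy)
# scene view: press bar, clip, bottle base
print("reproj in scene: press",proj(s,bar.mean(0)),"clips",proj(s,clip))
print("bottle cap top",plane(c,[[491,249]],.292),"bottle base scene",plane(s,[[207,178]],0))
print("jigger rim",plane(c,f([[592,262]]),.083))
E
```

```text
press [ 0.50187992 -0.08801048  0.094     ]  rib ctr [ 0.50193585 -0.08985202  0.094     ]
clips [[0.6403079  0.08193516 0.086     ]
 [0.39475869 0.10385436 0.086     ]] [0.51753329 0.09289476 0.086     ]
clip dist 0.2465255864121683 tray x deg -5.101044863825437 [ 0.99603944 -0.08891246 -0.        ]
lead dir deg -4.7850190113916025
rail dir -4.724051753351105 0.4657945694500474
along: lead [-0.02029458 -0.02148095] clip ctr [0.138542 0.138542] clip right edge [0.131039   0.13069271] press -0.043038535407018484
reproj in scene: press [[302.02121617 197.51870217]] clips [[323.92213049 267.503162  ]
 [405.65360657 214.12383722]]
bottle cap top [[ 0.46993461 -0.43294318  0.292     ]] bottle base scene [[ 0.48899802 -0.42448125  0.        ]]
jigger rim [[ 0.53055233 -0.19077323  0.083     ]]
```

```bash
python3 - <<'E'
import cv2
i=cv2.imread("pics/scene0.png")[150:350,205:475]
cv2.imwrite("pics/c2.png",cv2.resize(i,None,fx=2.9,fy=2.9,interpolation=cv2.INTER_CUBIC))
E
```

```text
(no output)
```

View pics/c2.png

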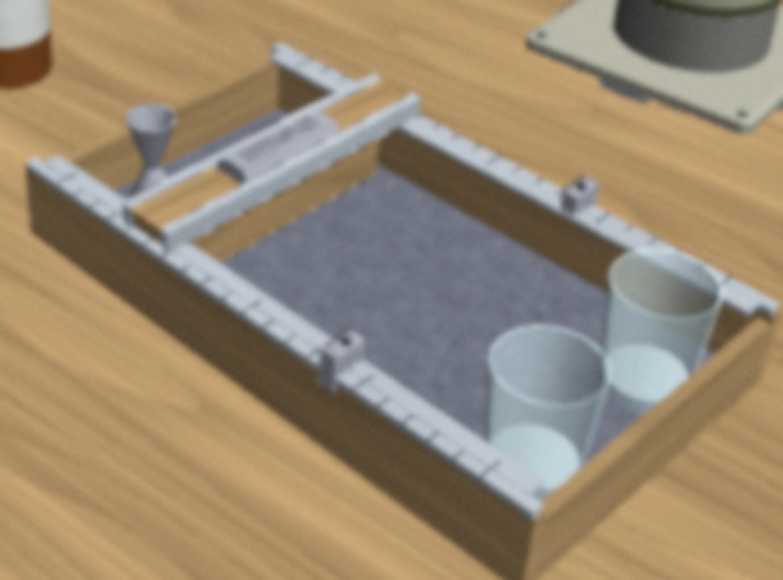

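The two views agree: the clip dot seen at (324.6,267.9) in the scene view matches its reprojection at (323.9,267.5). The tray is turned about -4.9° and the press bar's centre is near (0.502, -0.090). The divider has about 152 mm to go, and the bottle stands at (0.48, -0.43). I'll rise, shut the fingers and go across above the bottle's height.

{"api": "move_arm", "payload": {"targets": [[[0,0,-5],[0,0,0],0],[[0,0,-5],[0,0,0],0],[[2.76,-2.31,0],[0,0,0],0],[[2.76,-2.31,0],[0,0,0],0],[[2.76,-2.31,0],[0,0,0],0],[[2.76,-2.31,0],[0,0,0],0],[[2.76,-2.31,0],[0,0,0],0],[[2.76,-2.31,0],[0,0,0],0],[[2.76,-2.31,0],[0,0,0],0],[[2.76,-2.31,0],[0,0,0],0],[[2.76,-2.31,0],[0,0,0],0],[[2.76,-2.31,0],[0,0,0],0],[[2.76,-2.31,0],[0,0,0],0],[[2.76,-2.31,0],[0,0,0],0],[[2.76,-2.31,0],[0,0,0],0],[[2.76,-2.31,0],[0,0,0],0],[[2.76,-2.31,0],[0,0,0],0],[[2.76,-2.31,0],[0,0,0],0]]}}

```text
time: 2.35
ee_pos: [0.5023, -0.0896, 0.3223]
eef_rot: [0.985, 0.172, -0.0, 0.0]
ft_force: [-0.2, -0.3, 0.3]
width: 0.0007
grip_force: 0.0
```

{"api": "move_arm", "payload": {"targets": [[[0,0,0],[0,0,-0.142],0],[[0,0,0],[0,0,-0.142],0],[[0,0,0],[0,0,-0.142],0],[[0,0,0],[0,0,-0.142],0],[[0,0,0],[0,0,-0.142],0],[[0,0,0],[0,0,-0.142],0],[[0,0,0],[0,0,-0.142],0],[[0,0,0],[0,0,-0.142],0],[[0,0,0],[0,0,0],0],[[0,0,0],[0,0,0],0]]}}

```text
time: 3.6
ee_pos: [0.5019, -0.0907, 0.3224]
eef_rot: [0.739, 0.674, -0.0, -0.0]
ft_force: [0.4, 0.0, 0.1]
width: 0.0006
grip_force: 0.0
```

{"api": "move_arm", "payload": {"targets": [[[0.1,0,4],[0,0,0.006],0],[[0,0,4],[0,0,0],0],[[0,0,4],[0,0,0],0],[[0,0,4],[0,0,0],0],[[0,0,4],[0,0,0],0],[[0,0,1.5],[0,0,0],0],[[0,0,0],[0,0,0],0],[[0,0,0],[0,0,0],0]]}}

```text
time: 4.6
ee_pos: [0.5032, -0.0897, 0.1091]
eef_rot: [0.74, 0.673, 0.001, 0.001]
ft_force: [0.4, -0.6, 0.9]
width: 0.0003
grip_force: 0.0
```

```bash
python3 - <<'E'
from bench import r
import cv2,numpy as np
from h import *
a=[]
for n,(y,x) in (("top",(140,170)),("scene",(120,205))):
    c=r.camera(n); a.append(cv2.resize(c["image"][y:y+170,x:x+200],None,fx=2,fy=2,interpolation=cv2.INTER_CUBIC)); print(n,(proj(c,[r.read_state()["ee_pos"]])-[x,y])*2)
cv2.imwrite("pics/a1.png",np.hstack(a))
s=r.read_state();print(s["ee_pos"],s["ft_force"])
E
```

```text
top [[221.02568828 184.1072397 ]]
scene [[192.37862854 143.0973672 ]]
[ 0.5030748  -0.08978314  0.10896722] [-0.27366913 -0.60944058  0.05490125]
```

View pics/a1.png

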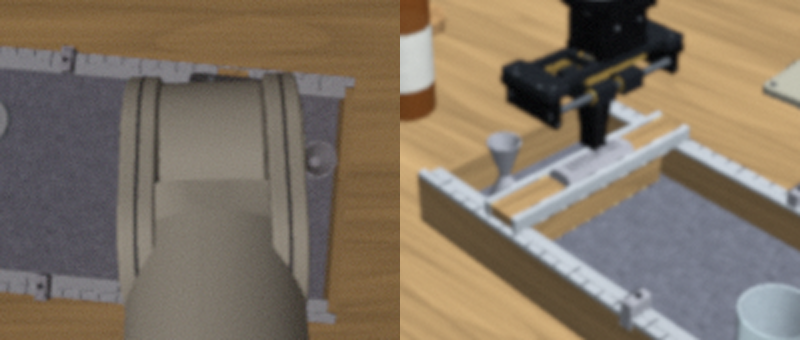

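The fingertips hang just over the middle of the press bar, at about (595,140) in the scene half, with the jigger and bottle clear. Now I'll press down gently.

{"api": "move_arm", "payload": {"targets": [[[0,0,0.8],[0,0,0],0],[[0,0,0.4],[0,0,0],0],[[0,0,0.3],[0,0,0],0],[[0,0,0.2],[0,0,0],0],[[0,0,0],[0,0,0],0],[[0,0,0],[0,0,0],0]]}}

```text
time: 5.45
ee_pos: [0.502, -0.0897, 0.0907]
eef_rot: [0.74, 0.673, -0.0, -0.0]
ft_force: [-2.7, 0.0, 5.6]
width: 0.0003
grip_force: 2.9
```

{"api": "move_arm", "payload": {"targets": [[[0,0,0.15],[0,0,0],0],[[0,0,0.1],[0,0,0],0],[[0,0,0],[0,0,0],0],[[0,0,0],[0,0,0],0]]}}

```text
time: 5.95
ee_pos: [0.5021, -0.0897, 0.0893]
eef_rot: [0.74, 0.673, -0.0, 0.0]
ft_force: [-8.1, 0.8, 17.9]
width: 0.0006
grip_force: 8.9
```

Fully down at about 18 N. Now I'll slide it along the tray's +y, which is tool +x.

{"api": "move_arm", "payload": {"targets": [[[0.2,-0.05,-0.03],[0,0,0],0],[[0.4,-0.05,0],[0,0,0],0],[[0.6,0,0],[0,0,0],0],[[0.6,0,0],[0,0,0],0],[[0.6,0,0],[0,0,0],0],[[0.6,0,0],[0,0,0],0],[[0.4,0,0],[0,0,0],0],[[0.2,0,0],[0,0,0],0],[[0,0,0],[0,0,0],0]]}}

```text
time: 7.08
ee_pos: [0.5051, -0.0535, 0.0894]
eef_rot: [0.74, 0.673, 0.0, 0.001]
ft_force: [-3.2, 0.7, 11.8]
width: 0.0002
grip_force: 5.9
```

```bash
python3 - <<'E'
from bench import r
import cv2,numpy as np
from h import *
c=r.camera("scene"); s=r.read_state(); x,y=205,120
cv2.imwrite("pics/a2.png",cv2.resize(c["image"][y:y+190,x:x+260],None,fx=3,fy=3,interpolation=cv2.INTER_CUBIC)); print((proj(c,[s["ee_pos"]])-[x,y])*3)
print(s["ee_pos"],s["ft_force"])
E
```

```text
[[325.38535585 258.23397578]]
[ 0.50516105 -0.05346423  0.08937967] [-3.97687234  0.54061474 12.5672929 ]
```

View pics/a2.png

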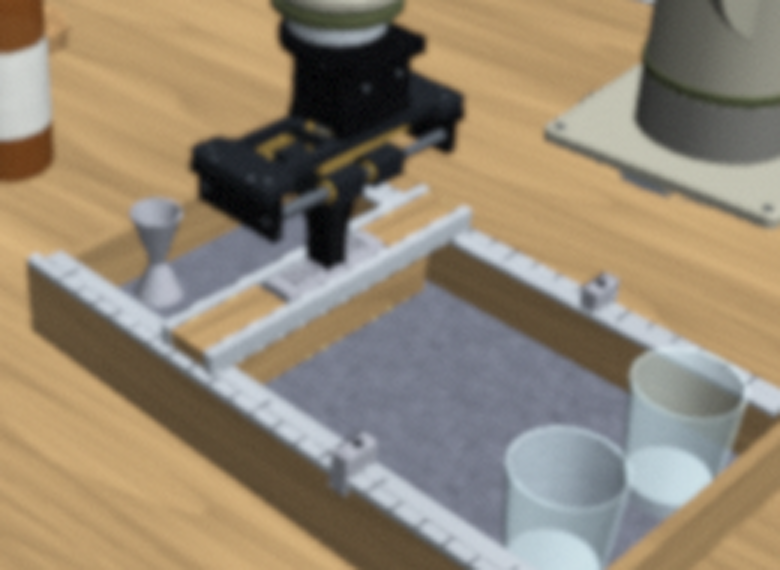

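The divider follows the fingertip: its leading bar has moved forward, with the fingers still mid-bar at (325,258). About 115 mm remain, so I'll push 105 mm and then creep.

{"api": "move_arm", "payload": {"targets": [[[0.3,0,0],[0,0,0],0],[[0.5,0,0],[0,0,0],0],[[0.7,0,0],[0,0,0],0],[[0.7,0,0],[0,0,0],0],[[0.7,0,0],[0,0,0],0],[[0.7,0,0],[0,0,0],0],[[0.7,0,0],[0,0,0],0],[[0.7,0,0],[0,0,0],0],[[0.7,0,0],[0,0,0],0],[[0.7,0,0],[0,0,0],0],[[0.7,0,0],[0,0,0],0],[[0.7,0,0],[0,0,0],0],[[0.7,0,0],[0,0,0],0],[[0.7,0,0],[0,0,0],0],[[0.6,0,0],[0,0,0],0],[[0.4,0,0],[0,0,0],0],[[0.2,0,0],[0,0,0],0],[[0.1,0,0],[0,0,0],0],[[0,0,0],[0,0,0],0]]}}

```text
time: 9.5
ee_pos: [0.5143, 0.0514, 0.0893]
eef_rot: [0.74, 0.673, -0.0, -0.0]
ft_force: [-8.3, 0.5, 15.2]
width: 0.0006
grip_force: 7.8
```

{"api": "move_arm", "payload": {"targets": [[[0.1,-0.05,0],[0,0,0],0],[[0.2,-0.05,0],[0,0,0],0],[[0.2,0,0],[0,0,0],0],[[0.1,0,0],[0,0,0],0],[[0.1,0,0],[0,0,0],0],[[0,0,0],[0,0,0],0]]}}

```text
time: 10.25
ee_pos: [0.5147, 0.0582, 0.0894]
eef_rot: [0.74, 0.673, 0.0, 0.0]
ft_force: [-4.0, -0.8, 12.3]
width: 0.0006
grip_force: 5.9
```

{"api": "move_arm", "payload": {"targets": [[[0.1,0,0],[0,0,0],0],[[0.1,0,0],[0,0,0],0],[[0,0,0],[0,0,0],0]]}}

```text
time: 10.62
ee_pos: [0.5149, 0.0602, 0.0894]
eef_rot: [0.74, 0.673, 0.0, 0.0]
ft_force: [-4.1, -0.3, 11.8]
width: 0.0005
grip_force: 5.9
```

{"api": "move_arm", "payload": {"targets": [[[0.1,0,0],[0,0,0],0],[[0.1,0,0],[0,0,0],0],[[0,0,0],[0,0,0],0]]}}

```text
time: 11.0
ee_pos: [0.515, 0.0605, 0.0893]
eef_rot: [0.74, 0.672, -0.001, 0.001]
ft_force: [-5.7, -6.0, 15.1]
width: 0.0006
grip_force: 7.1
```

```bash
python3 - <<'E'
from bench import r
import cv2,numpy as np
from h import *
a=[]
c=r.camera("scene"); x,y=250,150
a.append(cv2.resize(c["image"][y:y+140,x:x+190],None,fx=4,fy=4,interpolation=cv2.INTER_CUBIC))
cv2.imwrite("pics/a3.png",a[0])
s=r.read_state();print(s["ee_pos"],s["ft_force"])
E
```

```text
[0.51496788 0.06045548 0.0893467 ] [-4.97117323 -5.55522924 14.1856339 ]
```

View pics/a3.png

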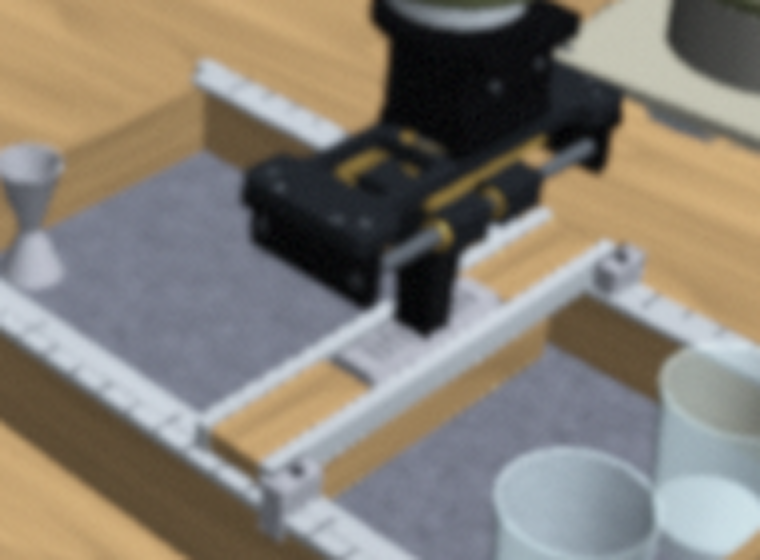

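The bar meets both clips, at (285,470) and (610,255). The finger has stalled with 6 N of reaction along -y, so the divider is home. I'll let go straight up.

{"api": "move_arm", "payload": {"targets": [[[0,0,-0.1],[0,0,0],0],[[0,0,-0.2],[0,0,0],0],[[0,0,-0.3],[0,0,0],0],[[0,0,-0.6],[0,0,0],0],[[0,0,-2],[0,0,0],0],[[0,0,-4],[0,0,0],0],[[0,0,-4],[0,0,0],0],[[0,0,-4],[0,0,0],0],[[0,0,-4],[0,0,0],0],[[0,0,0],[0,0,0],0],[[0,0,0],[0,0,0],0]]}}

```text
time: 12.42
ee_pos: [0.5142, 0.062, 0.2797]
eef_rot: [0.74, 0.673, -0.0, -0.0]
ft_force: [-1.2, 0.3, -1.1]
width: 0.0004
grip_force: 0.0
```

```bash
python3 - <<'E'
from bench import r
import cv2,numpy as np
c=r.camera("scene"); x,y=230,140
cv2.imwrite("pics/a4.png",cv2.resize(c["image"][y:y+150,x:x+200],None,fx=4,fy=4,interpolation=cv2.INTER_CUBIC))
s=r.read_state();print(s["ee_pos"],s["ft_force"])
E
```

```text
[0.51401936 0.06194263 0.27925566] [ 0.27061078 -0.34151482  0.10817823]
```

View pics/a4.png

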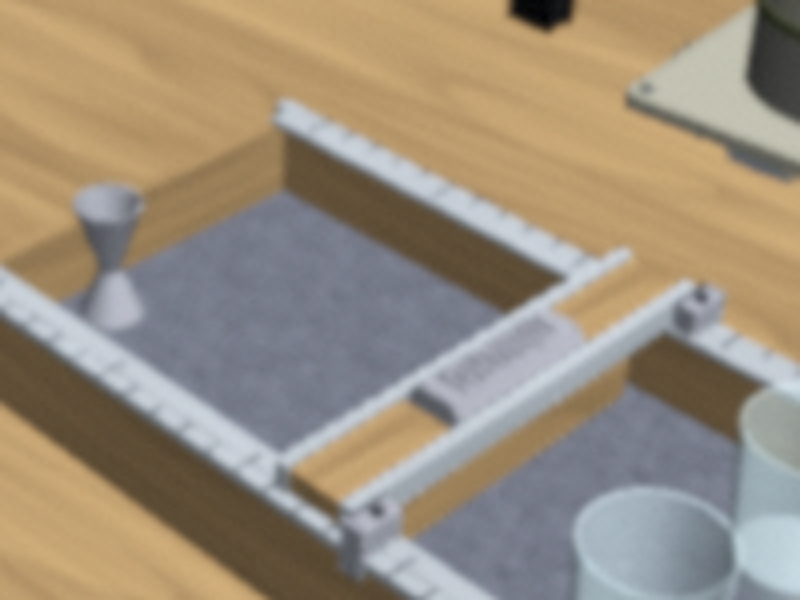

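The release bar has sprung up at (500,360). The divider still rests against both clips, at (370,515) and (695,295), and the jigger and tumblers stand as before.

```bash
python3 -c "
from bench import r
print(r.close_job())"
```

```text
the job is handed in; nothing more can be done
None
```

The divider is home against both stop clips with the release bar sprung up and holding it, the tumblers and jigger stand where they did, the arm stayed clear of the rum bottle, and the job was handed in at about 12.5 s.

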